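Sort the collar trackers and index the good one under the reader

TASK

Two pet-collar trackers lie on the counter. Seat the one with the green tag flat in the green-cornered nest of the sliding carriage and the one with the red tag flat in the red-cornered reject nest, and let go of both; then take the carriage by its handle and slide it along the rail towards the white reader arch until you feel the ball detent drop into the notch at the red index mark, without running it on past the notch. Finish there still holding the handle, and leave the other things on the counter where they are.

Things in the scene. Friction and masses are not known exactly. Their poses are not given: they have to be found in the camera images.
- tracker_green: Good tracker: white rounded block 44 (its x) x 30 (its y) x 21 mm high with a 20 mm GREEN disc on top (22 mm overall), 60 g nominal. Origin at the centre of its underside. It lies flat on the counter to the left; green and red change places.
- tracker_red: Faulty tracker: the same block, with a RED disc on top. Origin at the centre of its underside.
- station: Fixed indexing station: grey base 104 (x) x 344 (y) x 12 mm with an aluminium rail along its y. Origin under the centre of the base. A white reader arch (44 mm wide along y, top at 96 mm, underside at 74 mm above the counter, full width of the base) stands across the rail, centred at station y = +100 mm. The station's pose and yaw vary.
- nest (a point): Centre of the pass-nest floor on the dark carriage, 34 mm above the counter; axes as the station's. Pocket 38 mm (station x) x 52 mm (station y, along the rail) between four green corner walls 7 mm high; the sides are open in the middle for the fingers. A tracker fits with its long side along the rail, either way round, about 4 mm of play each side.
- reject: Fixed reject nest: grey plate 62 (x) x 78 (y) x 10 mm, to the right of the station. Origin under its centre; its pose and yaw vary.
- reject_nest (a point): Centre of the reject-nest floor, 10 mm above the counter; axes as reject. The same pocket as the pass nest (38 mm in x, 52 mm in y, corner walls 7 mm high, painted red): the tracker's long side goes along the plate's y.
- handle (a point): Handle of the carriage: upright black post 20x20 mm, 38 mm high, with an orange cap 24x24x4 mm on top. This point is the centre of its foot, on the carriage's top, 34 mm above the counter (cap top at 76 mm); axes as the station's. It stands 110 mm behind the nest centre (station -y).
- carriage: Dark carriage plate, 60 mm (station x) x 166 mm (station y), top 34 mm above the counter, carrying nest, plunger and handle. Origin 8 mm below the centre of the nest floor; axes as the station's.
- travel (a joint): Travel of the carriage along the rail in m: 0 at the loading end, growing towards the arch (station +y), end stop at 0.165. Starts between 0 and 0.02. Drag about 2 to 4 N; it stays where it is left.
- index (a point): The ball of the spring plunger on the carriage: station-y position that must come to the notch. It rides on the brass index strip on the robot's side of the rail, under a 14 mm steel housing (top 42 mm above the counter) with a white pointer, 55 mm behind the nest centre (station -y). When the ball drops into the notch it pulls the carriage in over the last 4 mm or so; pushing it out again takes about 9 N.
- notch (a point): Centre of the 8 mm wide notch in the brass index strip, marked by a red line on the strip's front; axes as the station's. The strip is clamped at a different place along the rail each time, so that the notch lies 118 to 142 mm of carriage travel from the loading end. The index is at the notch when index and notch have the same station y.
- tape_roll: Roll of brown parcel tape, 94 mm wide, 48 mm high, at the far right. Bystander.
- stapler: Black stapler, 147x40x42 mm, on the counter between robot and station. Bystander.
- coin_roll: Pink paper roll of coins standing upright, 20 mm wide, 41 mm high, left of the trackers. Bystander.
- pen: Blue ball pen, 142 mm long, 13 mm high, on the right front of the counter. Bystander.
Things that resemble listed ones, but are neither listed nor needed, are in the scene too. What is shaped like the tracker_red but orange is not meant.

How it is judged:
By the outcome, as a careful person would: the job done as asked, in the order asked, and still so for the second after the job is handed in, while the arm keeps its last pose, push and grip.
It also fails if it takes over 67 s, if anything falls off the work surface, if the arm or the gripper's body presses on something with over 40 N, if the wrist force passes 120 N, or if a joint passes its speed limit or range.

ROBOT

A 6-joint arm with a two-finger parallel gripper is mounted at the origin on the work surface; the furniture and walls round the work are solid. World frame = base frame: x ahead of the robot, y to its left, z up, the work surface at z = 0. Lengths are in mm, angles in degrees, forces in N, time in s.
With the tool pointing down it reaches from about 300 to 850 mm from the base axis. Payload 4.2 kg.
Tool frame: the origin (TCP) lies at the very end of the fingers, on their centre line; the grasp point (between the pads) lies 19 mm behind it (env.grasp_offset is the distance from the TCP to the grasp point, in mm); z points along the fingers, y is the line along which they close (so a half turn about z gives the same grasp; the last joint's range is limited). The gripper opens to 91 mm and grips with 3 to 60 N. Pads are 32 mm wide; open, the fingers measure 118 mm over their backs; the gripper's body (76 mm by 178 mm) begins 60 mm behind the grasp point.
Start: joints at [70.646, 18.312, 89.639, -0, 72.044, -1.146], TCP at [179.677, 546.223, 213.976] pointing down, gripper open.
Joint ranges: [-177.97, 177.97], [-48.28, 115.42], [12.27, 149.76], [-77.06, 257.06], [2.81, 150.46], [-146.56, 146.56]. Speed limits (degrees/s): [147.25, 147.25, 180, 180, 180, 180].

INTERFACE

Orientations are given as [roll, pitch, yaw] about the fixed x, y, z axes, in that order (R = Rz(yaw) Ry(pitch) Rx(roll)).
In Python, from workcell import env gives the robot as it stands. The module is installed in compiled form; this text tells all that it offers.
- The arm moves only by the tool send_rows, never from a script. Its argument "motion" is a list of rows, each an object of numbers: "tx", "ty", "tz": the shift along the tool's x, y, z in units of 500 mm (1.0 is 500 mm); "rx", "ry", "rz": the turn, a rotation vector about the tool's x, y, z in units of 30 degrees (1.0 is 30 degrees); "gripper": the closure, from -1 (fully open) to 1 (shut). In form: [{"tx": .., "ty": .., "tz": .., "rx": .., "ry": .., "rz": .., "gripper": ..}, ...]. A call has 1 to 12 rows; each row shifts and turns the commanded pose from where the row before left it, along the tool's axes as they then stand; what a row does not reach is not made up. A row lasts 1/8 s, in which the tool goes at most 62.5 mm and 10.7 degrees, less where a joint would pass 70% of its speed; a pose out of reach is approached as far as the arm can. A call with a number of a shift or a turn outside -1 to 1 is refused whole. A call with a gripper value outside its range is refused whole. The fingers move at their own pace and stop on an object; "grip_force" is the grip in N (left out, the last holds). Time passes only in rows, so rows that do not move let the fingers close. It gives the time, the measured TCP pose, the force, the opening and the grip force at its end, in the units of the state.
- env.state(): the state, without advancing time (a new reading comes with each control period).
- env.grab_frame(name): name is "scene" or "top"; returns a dict with "frame" (384x512x3 uint8, red, green, blue), "vertical_fov" (degrees; the focal length in pixels is half the picture's height over the tangent of half this angle, whatever the lens; pixels are square), "cx", "cy" (the principal point, pixels), "k1" (the pictures are not rectified: a ray, as slopes to the right and down, at radius r is drawn at 1 + k1 r^2 times it, then the intrinsics apply), "rvec" (rotation vector, rad) and "tvec" (3), from world to camera coordinates, as OpenCV has them. Camera axes: x right, y down, z forward; pixel columns grow to the right and rows downward; lengths in mm; the calibration is good to about 2 mm. A picture is of the moment at which its call begins. There is no depth.
- env.job_done(): hands the job in; it is judged then, once.
The state is a dict: "time_s": time; "qpos": joint angles; "qvel": joint speeds; "effort": joint torques, N m; "ee_pos": TCP position; "ee_rot": TCP orientation; "force": force on the tool from outside, world axes, zero at the start; "torque": the same for the moment, N m; "gripper_width": finger opening in mm; "gripper_force": force on a finger pad.
Only numpy, scipy, OpenCV 4.12 (cv2) and the standard library are available. Lean on these libraries where they do the work, as an engineer would, in place of code of your own. Each camera call takes 0.05 s, during which the arm holds its last target. There are 200 camera calls.

## Working session

There is one attempt and no reset: what is moved stays moved. The work goes in short steps, Python scripts to look and compute and a tool call to move; the robot and the scene stay as the last step left them, time stands still between calls to the robot, and variables do not carry over. Pictures are saved under pics/ and viewed, at most 10 in all, crops included, and the job is handed in when it is done.

Besides the shell and the picture viewer there is one more tool, called after "Call:" in YAML: its name, and indented under it one key for each argument. send_rows: Moves the arm, as the interface text tells. Shifts and turns lie within -1 to 1; 1 stands for 500 mm of shift or 30 degrees of turn. Its arguments: {"type":"object","properties":{"motion":{"type":"array"},"grip_force":{"type":"number"}},"required":["motion"]}

```bash
mkdir -p pics
cat > h.py <<'E'
import numpy as np,cv2,json
from workcell import env
def grab(n):
    g=env.grab_frame(n); g['R']=cv2.Rodrigues(np.array(g['rvec'],float))[0]; g['t']=np.array(g['tvec'],float).reshape(3)
    h,w=g['frame'].shape[:2]; f=h/2/np.tan(np.radians(g['vertical_fov'])/2)
    g['K']=np.array([[f,0,g['cx']],[0,f,g['cy']],[0,0,1]]); g['d']=np.array([g['k1'],0,0,0.]); return g
def ray(g,p):
    u=cv2.undistortPoints(np.array(p,float).reshape(-1,1,2),g['K'],g['d']).reshape(-1,2)
    d=np.c_[u,np.ones(len(u))]@g['R']; return -g['R'].T@g['t'],d
def plane(g,p,z):
    c,d=ray(g,p); return c+d*((z-c[2])/d[:,2])[:,None]
def proj(g,P):
    return cv2.projectPoints(np.array(P,float).reshape(-1,1,3),g['R'],g['t'],g['K'],g['d'])[0].reshape(-1,2)
def tri(g1,p1,g2,p2):
    c1,d1=ray(g1,p1);c2,d2=ray(g2,p2);out=[]
    for a,b in zip(d1,d2):
        s=np.linalg.lstsq(np.c_[a,-b],c2-c1,rcond=None)[0]; P=c1+a*s[0];Q=c2+b*s[1]; out.append(np.r_[(P+Q)/2,np.linalg.norm(P-Q)])
    return np.array(out)
def save(g,n,crop=None,s=1.5):
    im=cv2.cvtColor(g['frame'],cv2.COLOR_RGB2BGR)
    if crop: x,y,w,h=crop; im=im[y:y+h,x:x+w]
    cv2.imwrite('pics/'+n+'.png',cv2.resize(im,None,fx=s,fy=s,interpolation=cv2.INTER_CUBIC))
def blobs(g,lo,hi,amin=15):
    hsv=cv2.cvtColor(g['frame'],cv2.COLOR_RGB2HSV); m=cv2.inRange(hsv,np.array(lo),np.array(hi))
    n,l,s,c=cv2.connectedComponentsWithStats(m)
    return [(c[i].round(1).tolist(),s[i].tolist()) for i in range(1,n) if s[i][4]>=amin]
E
python3 - <<'E'
from h import *
s=env.state();print({k:np.round(v,2).tolist() for k,v in s.items()},env.grasp_offset)
for n in('scene','top'):
    g=grab(n);save(g,n+'0');print(n,g['vertical_fov'],g['k1'],(-g['R'].T@g['t']).round(),g['R'].round(2).tolist())
    for nm,lo,hi in(('green',(45,90,60),(85,255,255)),('red',(0,130,90),(6,255,255)),('red2',(172,130,90),(180,255,255)),('orange',(7,130,120),(20,255,255))):
        print(nm,blobs(g,lo,hi))
E
```

```text
{'time_s': 0.0, 'qpos': [70.64, 18.35, 89.71, -0.0, 72.04, -1.14], 'qvel': [-0.03, -0.13, 0.14, 0.12, 0.07, 0.09], 'effort': [-0.0, -41.25, -23.2, 0.07, 0.05, -0.0], 'ee_pos': [179.53, 545.74, 213.13], 'ee_rot': [-179.9, -0.0, 161.79], 'force': [0.66, -0.47, -0.47], 'torque': [-0.03, 0.05, -0.02], 'gripper_force': 0.0, 'gripper_width': 91.2} 18.8
scene 47.19056711070034 0.02514817957297675 [-332. 1255.  739.] [[-0.86, -0.51, 0.0], [-0.21, 0.35, -0.91], [0.46, -0.78, -0.41]]
green [([14.2, 15.3], [0, 11, 28, 8, 140]), ([486.3, 19.0], [477, 18, 20, 3, 59]), ([17.6, 26.8], [0, 24, 30, 9, 103]), ([144.9, 68.5], [142, 67, 7, 4, 15]), ([127.1, 72.8], [122, 71, 12, 5, 38]), ([157.0, 78.2], [155, 73, 5, 11, 24]), ([162.1, 92.3], [159, 91, 7, 4, 15]), ([65.1, 103.8], [63, 102, 5, 5, 17]), ([73.5, 112.9], [72, 108, 4, 11, 24]), ([32.7, 122.7], [24, 112, 21, 23, 169]), ([60.0, 161.6], [55, 159, 11, 7, 23]), ([71.4, 162.6], [67, 161, 10, 4, 23]), ([361.2, 172.3], [354, 170, 18, 6, 72]), ([30.3, 178.0], [26, 176, 10, 5, 22]), ([362.2, 266.7], [360, 263, 5, 8, 26]), ([212.9, 285.1], [186, 271, 57,
[... 2260 characters left out ...]
157]), ([362.5, 288.2], [357, 283, 15, 12, 54]), ([341.2, 292.6], [336, 289, 11, 9, 38]), ([445.6, 360.7], [427, 339, 39, 45, 1066]), ([340.0, 369.7], [317, 358, 55, 26, 315])]
top 42.03212706015821 -0.1478475233331861 [ 288.  -13. 1757.] [[-0.0, -1.0, 0.01], [-1.0, 0.0, -0.07], [0.07, -0.01, -1.0]]
green [([111.1, 143.5], [99, 141, 26, 7, 52]), ([112.5, 152.5], [101, 146, 26, 13, 120]), ([124.9, 221.2], [109, 203, 25, 43, 93]), ([393.0, 247.2], [380, 234, 27, 27, 439]), ([483.7, 248.3], [481, 245, 6, 7, 35]), ([199.9, 313.0], [196, 312, 9, 3, 22])]
red []
red2 []
orange [([166.5, 219.4], [162, 215, 11, 10, 58]), ([188.7, 271.3], [187, 268, 5, 8, 23]), ([180.4, 299.0], [178, 298, 6, 4, 16])]
```

View pics/scene0.png

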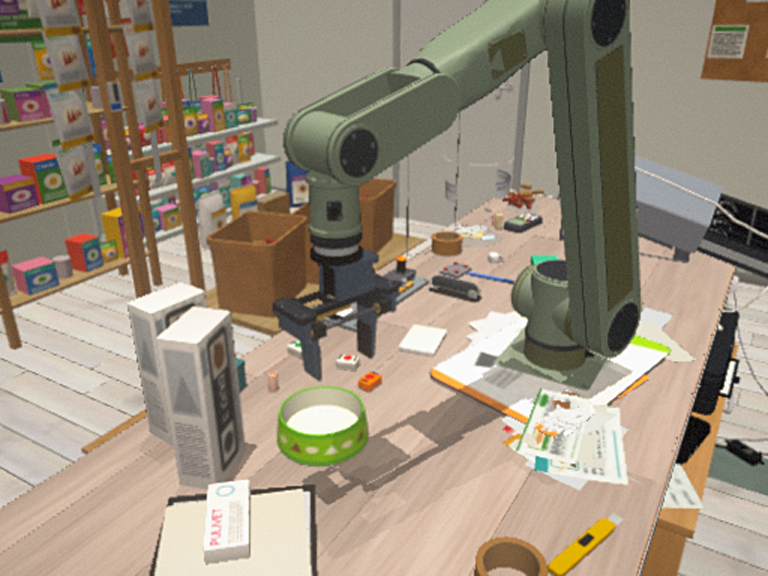

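View pics/top0.png

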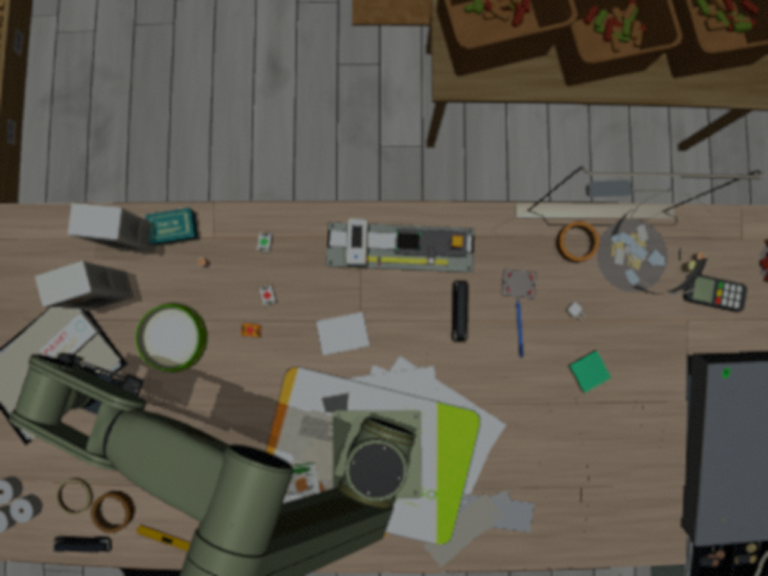

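Scene view (at 1.5x): green-tag block about (296,348), red-tag (347,361), and an orange lookalike (370,381). Top view: green (264,241), red (267,295), orange lookalike (251,330), station (400,247) with the arch at (357,240) and handle cap at (457,241), reject nest (518,283), stapler (460,310), coin roll (202,261).
Other lookalikes are the white cube (575,310) and the green card (590,370). I choose the white blocks with green and red discs, and will check them in a close crop.

Run:
```python
from h import *
t=grab('top');s=grab('scene')
def crop(g,x,y,w,h,f): return cv2.resize(cv2.cvtColor(g['frame'],cv2.COLOR_RGB2BGR)[y:y+h,x:x+w],None,fx=f,fy=f,interpolation=cv2.INTER_CUBIC)
ims=[crop(t,210,140,160,60,5),crop(t,120,145,80,85,3.5),crop(s,180,215,90,60,3.5),crop(s,210,160,140,60,1.5)]
a=ims[0]; row=np.zeros((298,800,3),np.uint8);x=0
for i in ims[1:]:
    h,w=i.shape[:2];w=min(w,800-x);row[:h,x:x+w]=i[:,:w];x+=w+2
cv2.imwrite('pics/crop1.png',np.vstack([a,row]))
np.savez('f0.npz',t=t['frame'],s=s['frame'])
# tracker: white block pixels and tag colour
for nm,g,box in(('t',t,(165,150,25,60)),('s',s,(185,220,65,40))):
    x,y,w,h=box;f=g['frame'][y:y+h,x:x+w].astype(int);print(nm)
    gr=(f[...,1]-f[...,0]>35)&(f[...,1]-f[...,2]>15);rd=(f[...,0]-f[...,1]>70)&(f[...,0]-f[...,2]>60)
    wh=(f.min(2)>165)
    for k,m in(('g',gr),('r',rd),('w',wh)):
        n,l,st,c=cv2.connectedComponentsWithStats(m.astype(np.uint8))
        print(k,[((c[i]+[x,y]).round(1).tolist(),st[i][2:].tolist()) for i in range(1,n) if st[i][4]>3])
for n in 'ts':
    pass
for z in(0,22): print(z,plane(t,[[176,161],[178,197],[167,220],[135,174]],z).round(0).tolist())
print(plane(t,[[305,161]],76).round(),plane(t,[[345,189]],10).round(),plane(t,[[238,158]],96).round())
```

```text
t
g [([175.5, 160.8], [4, 5, 18])]
r [([177.7, 196.3], [4, 4, 10])]
w []
s
g [([198.2, 229.1], [5, 3, 12]), ([216.5, 258.3], [26, 2, 26])]
r [([231.5, 237.9], [6, 4, 15]), ([244.6, 253.9], [11, 12, 100])]
w [([190.2, 223.8], [2, 3, 4]), ([186.3, 226.6], [4, 4, 7]), ([192.1, 231.0], [16, 12, 64]), ([197.6, 227.2], [4, 3, 5]), ([231.5, 239.5], [16, 8, 56]), ([187.5, 237.6], [7, 5, 14]), ([248.0, 245.5], [3, 2, 4]), ([234.2, 256.5], [8, 7, 28])]
0 [[497.0, 265.0, 0.0], [369.0, 256.0, 0.0], [288.0, 294.0, 0.0], [451.0, 411.0, 0.0]]
22 [[495.0, 261.0, 22.0], [368.0, 253.0, 22.0], [288.0, 291.0, 22.0], [449.0, 406.0, 22.0]]
[[ 488. -185.   76.]] [[ 397. -333.   10.]] [[496.  41.  96.]]
```

View pics/crop1.png

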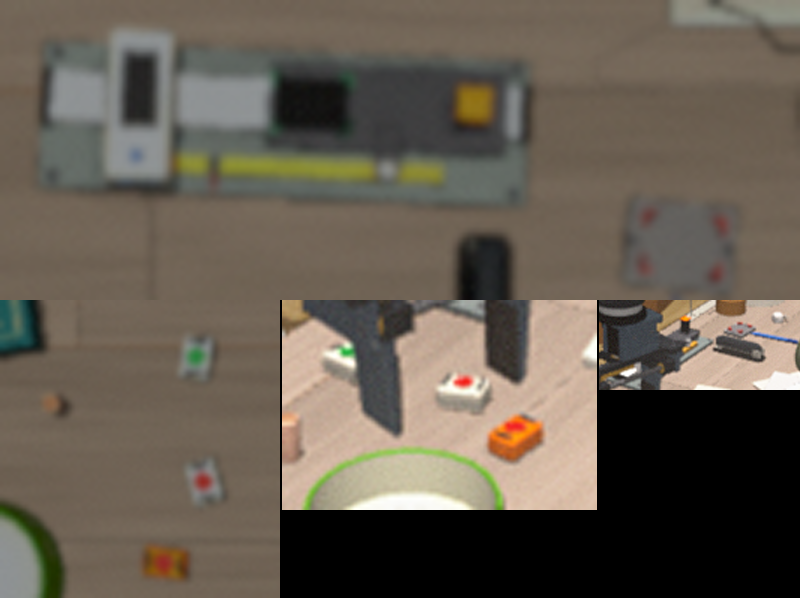

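The crop confirms the choice: the white block with the green disc is at top px (176,161) and the white block with the red disc at (178,197). The all-orange block with a red tag at (167,220) is the decoy. The notch's red mark is near (252.6,174), the pointer near (287.4,174) and the reject nest near (346,189).

```bash
cat > m.py <<'E'
from h import *
U=8
def up(g,x,y,w,h): return cv2.resize(g['frame'][y:y+h,x:x+w],None,fx=U,fy=U,interpolation=cv2.INTER_CUBIC).astype(int)
def topx(p,x,y): return (np.array(p,float)+.5)/U-.5+[x,y]
def big(m):
    n,l,s,c=cv2.connectedComponentsWithStats(m.astype(np.uint8)); i=1+np.argmax(s[1:,4]); return l==i,c[i]
def rect(g,m,x,y,z):
    """mask -> world pts on plane -> centre, long-axis angle, sizes (moment and min rect)"""
    c=max(cv2.findContours(m.astype(np.uint8),cv2.RETR_EXTERNAL,cv2.CHAIN_APPROX_NONE)[0],key=cv2.contourArea).reshape(-1,2)
    W=plane(g,topx(c,x,y),z)[:,:2].astype(np.float32); (cx,cy),(a,b),_=r=cv2.minAreaRect(W)
    bx=cv2.boxPoints(r);e=max((bx[1]-bx[0],bx[2]-bx[1]),key=np.linalg.norm)
    yy,xx=np.nonzero(m);P=plane(g,topx(np.c_[xx,yy],x,y),z)[:,:2];w,v=np.linalg.eigh(np.cov(P.T));v=v[:,1]
    f=lambda e:round((np.degrees(np.arctan2(e[1],e[0]))+90)%180-90,1)
    return dict(c=[round(float(cx),1),round(float(cy),1)],mean=P.mean(0).round(1).tolist(),size=(round(float(max(a,b)),1),round(float(min(a,b)),1)),ang=f(e),ang_m=f(v))
E
python3 - <<'E'
from m import *
t=grab('top');s=grab('scene')
def whole(g,x,y,w,h,thr):
    I=up(g,x,y,w,h);bg=np.median(I.reshape(-1,3),0);d=np.abs(I-bg).sum(2);return big(cv2.morphologyEx((d>thr).astype(np.uint8),cv2.MORPH_CLOSE,np.ones((25,25))))[0]
for nm,b in(('green',(165,150,22,22)),('red',(167,186,22,22))):
    for thr in(60,90): print(nm,thr,rect(t,whole(t,*b,thr),*b[:2],16))
def disc(g,b,k):
    I=up(g,*b);d=(I[...,1]-np.maximum(I[...,0],I[...,2]) if k=='g' else I[...,0]-np.maximum(I[...,1],I[...,2]));m,c=big(d>d.max()*.5);return topx(c,*b[:2])
tg=disc(t,(165,150,22,22),'g');tr=disc(t,(167,186,22,22),'r');sg=disc(s,(188,222,16,12),'g');sr=disc(s,(224,232,16,10),'r')
print('tri',tri(t,[tg,tr],s,[sg,sr]).round(1).tolist(),'disc on z22',plane(t,[tg,tr],22).round(1).tolist())
b=(210,140,160,60);I=up(t,*b)
print('cap',rect(t,big((I[...,0]-I[...,2]>70)&(I[...,0]-I[...,1]>25))[0],*b[:2],76))
print('strip',rect(t,big(cv2.morphologyEx(((I[...,0]-I[...,2]>50)&(I[...,0]-I[...,1]<25)).astype(np.uint8),cv2.MORPH_CLOSE,np.ones((1,60))))[0],*b[:2],20))
# station base vs wood: wood is reddish (R-B)
m=np.abs(I[...,0]-I[...,2])
bb=(215,145,103,38);J=up(t,*bb);mm=(J[...,0]-J[...,2]<12)
print('base',rect(t,big(cv2.morphologyEx(mm.astype(np.uint8),cv2.MORPH_OPEN,np.ones((15,15))))[0],*bb[:2],12))
bb=(330,175,32,28);J=up(t,*bb);mm=((J[...,0]-J[...,2]<12)|(J[...,0]-J[...,1]>40))
print('reject',rect(t,big(cv2.morphologyEx(mm.astype(np.uint8),cv2.MORPH_CLOSE,np.ones((15,15))))[0],*bb[:2],10))
cc=[]
n,l,st,c=cv2.connectedComponentsWithStats((J[...,0]-J[...,1]>40).astype(np.uint8));q=[c[i] for i in range(1,n) if st[i][4]>60];print('rej corners',plane(t,topx(q,*bb[:2]),17).round(1).tolist())
n,l,st,c=cv2.connectedComponentsWithStats((I[...,1]-np.maximum(I[...,0],I[...,2])>18).astype(np.uint8));q=[c[i] for i in range(1,n) if st[i][4]>40];print('nest corners',plane(t,topx(q,*b[:2]),41).round(1).tolist())
bb=(258,148,30,28);J=up(t,*bb);print('nest floor dark',rect(t,big(J.max(2)<40)[0],*bb[:2],34))
E
```

```text
green 60 {'c': [495.3, 260.7], 'mean': [496.7, 262.8], 'size': (35.4, 33.6), 'ang': np.float32(83.1), 'ang_m': np.float64(-76.3)}
green 90 {'c': [496.4, 263.6], 'mean': [496.4, 263.6], 'size': (9.9, 9.7), 'ang': np.float32(89.9), 'ang_m': np.float64(45.9)}
red 60 {'c': [370.7, 255.2], 'mean': [370.6, 255.1], 'size': (32.1, 27.4), 'ang': np.float32(16.5), 'ang_m': np.float64(30.5)}
red 90 {'c': [369.5, 254.9], 'mean': [369.9, 253.0], 'size': (24.8, 23.3), 'ang': np.float32(19.4), 'ang_m': np.float64(-24.0)}
tri [[496.8, 263.8, 20.9, 3.0], [370.8, 254.4, 21.9, 0.8]] disc on z22 [[495.5, 262.8, 22.0], [370.5, 254.1, 22.0]]
cap {'c': [489.7, -183.0], 'mean': [489.9, -183.1], 'size': (24.1, 22.9), 'ang': np.float32(-4.1), 'ang_m': np.float64(-12.0)}
strip {'c': [451.3, -71.8], 'mean': [451.4, -71.6], 'size': (188.0, 11.8), 'ang': np.float32(87.6), 'ang_m': np.float64(87.6)}
base {'c': [488.3, -56.1], 'mean': [487.3, -48.5], 'size': (343.0, 114.7), 'ang': np.float32(87.6), 'ang_m': np.float64(86.9)}
reject {'c': [388.4, -333.4], 'mean': [394.5, -334.9], 'size': (79.1, 76.4), 'ang': np.float32(-5.9), 'ang_m': np.float64(64.8)}
rej corners [[413.1, -363.3, 17.0]]Traceback (most recent call last):
  File "<stdin>", line 22, in <module>
  File "m.py", line 4, in topx
    def topx(p,x,y): return (np.array(p,float)+.5)/U-.5+[x,y]
                            ~~~~~~~~~~~~~~~~~~~~~~~~~~~^~~~~~
ValueError: operands could not be broadcast together with shapes (0,) (2,)
```

Call:
send_rows:
  motion:
    - {"tx":-0.05,"ty":-0.022,"tz":0.006,"gripper":-1}
    - {"tx":-0.097,"ty":-0.043,"tz":0.015}
    - {"tx":-0.097,"ty":-0.043,"tz":0.015}
    - {"tx":-0.097,"ty":-0.043,"tz":0.015}
    - {"tx":-0.097,"ty":-0.043,"tz":0.015}
    - {"tx":-0.097,"ty":-0.043,"tz":0.015}
    - {"tx":-0.097,"ty":-0.043,"tz":0.015}
    - {"tx":-0.097,"ty":-0.043,"tz":0.015}
    - {"tx":-0.05,"ty":-0.02,"tz":0.006}
    - {"rz":-0.3}

```text
invalid input at $.motion[0]: expected keys tx, ty, tz, rx, ry, rz, gripper
```

```bash
cat >> m.py <<'E'
def plan(x,y,z,yaw):
    "rows' totals: turn first (tool z), then shift in the turned tool axes"
    s=env.state();p=np.array(s['ee_pos']);cur=s['ee_rot'][2];dy=(yaw-cur+180)%360-180
    a=np.radians(yaw);d=np.array([x,y,z])-p
    print('pose',p.round(1),np.round(s['ee_rot'],2),'F',np.round(s['force'],1),'w',round(s['gripper_width'],1),'gf',round(s['gripper_force'],1),'t',s['time_s'])
    print('rz total %.3f (%.1f deg)'%(-dy/30,dy),'tx %.4f ty %.4f tz %.4f'%((d[0]*np.cos(a)+d[1]*np.sin(a))/500,(d[0]*np.sin(a)-d[1]*np.cos(a))/500,-d[2]/500),'dist %.0f'%np.linalg.norm(d))
E
python3 - <<'E'
from m import *
t=grab('top');t['frame']=np.load('f0.npz')['t'];s=grab('scene')
np.savez('f1.npz',s=s['frame'],t=grab('top')['frame'])
for nm,b in(('green',(165,150,22,22)),('red',(167,186,22,22))):
    I=up(t,*b);br=I.mean(2);rb=I[...,0]-I[...,2]
    print(nm,'bg',np.median(I.reshape(-1,3),0),I[80:100,70:100].mean((0,1)).round())
    wood=np.median(I.reshape(-1,3),0);dev=(I-wood);dd=np.maximum(np.abs(dev).max(2),0)
    for thr in(25,35,45):
        m=cv2.morphologyEx(((rb<np.median(rb)-12)|(dd>thr)).astype(np.uint8),cv2.MORPH_OPEN,np.ones((9,9)));print(thr,rect(t,big(m)[0],*b[:2],12))
b=(330,175,32,28);I=up(t,*b)
rd=I[...,0]-np.maximum(I[...,1],I[...,2]);n,l,st,c=cv2.connectedComponentsWithStats((rd>25).astype(np.uint8))
q=[c[i] for i in range(1,n) if st[i][4]>60];print('rej corners',plane(t,topx(q,*b[:2]),14).round(1).tolist())
m=(I[...,0]-I[...,2]<10)|(rd>25);print('rej',rect(t,big(cv2.morphologyEx(m.astype(np.uint8),cv2.MORPH_CLOSE,np.ones((21,21))))[0],*b[:2],10))
b=(258,148,30,28);I=up(t,*b);gd=I[...,1]-np.maximum(I[...,0],I[...,2]);print('gmax',gd.max())
n,l,st,c=cv2.connectedComponentsWithStats((gd>gd.max()*.4).astype(np.uint8));q=[c[i] for i in range(1,n) if st[i][4]>25];print('nest corners',plane(t,topx(q,*b[:2]),38).round(1).tolist())
for th in(25,35,45):print('dark',rect(t,big(I.max(2)<th)[0],*b[:2],34) if (I.max(2)<th).any() else None)
plan(496,263,100,176)
f=cv2.cvtColor(s['frame'],cv2.COLOR_RGB2BGR)
cv2.imwrite('pics/scene1.png',np.vstack([cv2.resize(f[150:250,190:350],(800,500),interpolation=cv2.INTER_CUBIC)]))
E
```

```text
green bg [110.  98.  84.] [ 60. 130.  74.]
25 {'c': [495.8, 262.2], 'mean': [495.5, 262.8], 'size': (45.4, 35.0), 'ang': np.float32(-11.4), 'ang_m': np.float64(-11.7)}
35 {'c': [496.0, 263.1], 'mean': [495.4, 262.9], 'size': (45.4, 33.2), 'ang': np.float32(-11.6), 'ang_m': np.float64(-11.1)}
45 {'c': [496.0, 263.1], 'mean': [495.4, 262.9], 'size': (45.4, 33.2), 'ang': np.float32(-11.6), 'ang_m': np.float64(-11.1)}
red bg [112.  99.  85.] [143.  63.  58.]
25 {'c': [370.4, 254.4], 'mean': [370.3, 253.6], 'size': (44.6, 33.2), 'ang': np.float32(18.0), 'ang_m': np.float64(17.2)}
35 {'c': [360.3, 251.1], 'mean': [358.1, 249.0], 'size': (33.2, 23.6), 'ang': np.float32(-71.1), 'ang_m': np.float64(-65.3)}
45 {'c': [360.3, 251.1], 'mean': [358.0, 249.0], 'size': (33.2, 23.6), 'ang': np.float32(-71.1), 'ang_m': np.float64(-65.4)}
rej corners [[418.9, -311.2, 14.0], [413.0, -363.8, 14.0], [382.2, -308.5, 14.0], [378.3, -360.1, 14.0]]
rej {'c': [387.8, -333.4], 'mean': [395.0, -333.2], 'size': (77.7, 74.8), 'ang': np.float32(-5.4), 'ang_m': np.float64(76.6)}
gmax 17
nest corners [[514.3, -48.2, 38.0], [511.5, -99.6, 38.0], [477.4, -48.6, 38.0], [477.5, -98.3, 38.0], [462.3, -32.6, 38.0]]
dark {'c': [495.0, -73.9], 'mean': [494.9, -74.1], 'size': (43.9, 29.2), 'ang': np.float32(88.4), 'ang_m': np.float64(87.3)}
dark {'c': [494.9, -74.4], 'mean': [494.7, -74.3], 'size': (47.7, 33.9), 'ang': np.float32(87.6), 'ang_m': np.float64(84.9)}
dark {'c': [494.8, -75.0], 'mean': [494.6, -74.7], 'size': (50.9, 38.0), 'ang': np.float32(87.8), 'ang_m': np.float64(82.6)}
pose [179.6 546.2 213.9] [-180.     -0.    161.79] F [ 0.1  1.  -0.2] w 90.9 gf 0.0 t 0.45
rz total -0.474 (14.2 deg) tx -0.6707 ty -0.5209 tz 0.2278 dist 440
```

View pics/scene1.png

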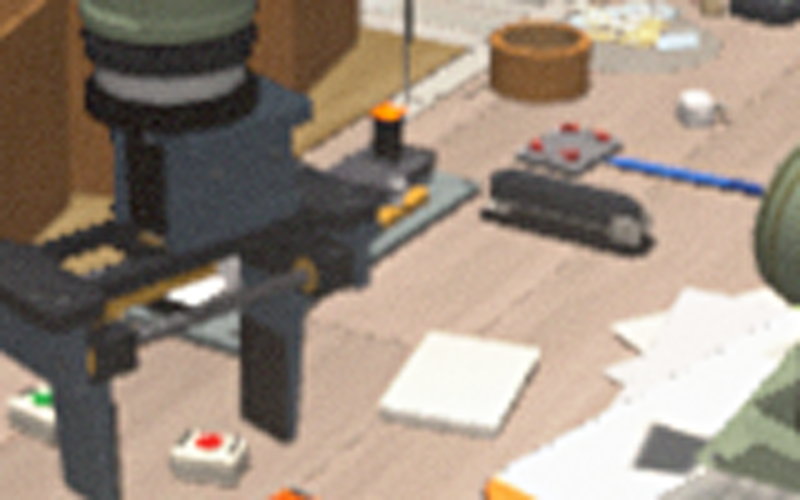

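The view shows the reject nest at scene px about (304,180), the cap (267,173) and the red tracker (231,238), all clear. No move was made, because rows need every key. I'll resend it.

Call:
send_rows:
  motion:
    - {"tx":0,"ty":0,"tz":0,"rx":0,"ry":0,"rz":-0.223,"gripper":-1}
    - {"tx":-0.05,"ty":-0.029,"tz":0,"rx":0,"ry":0,"rz":0,"gripper":-1}
    - {"tx":-0.09,"ty":-0.053,"tz":0.02,"rx":0,"ry":0,"rz":0,"gripper":-1}
    - {"tx":-0.09,"ty":-0.053,"tz":0.03,"rx":0,"ry":0,"rz":0,"gripper":-1}
    - {"tx":-0.09,"ty":-0.053,"tz":0.03,"rx":0,"ry":0,"rz":0,"gripper":-1}
    - {"tx":-0.09,"ty":-0.053,"tz":0.03,"rx":0,"ry":0,"rz":0,"gripper":-1}
    - {"tx":-0.09,"ty":-0.053,"tz":0.03,"rx":0,"ry":0,"rz":0,"gripper":-1}
    - {"tx":-0.09,"ty":-0.053,"tz":0.03,"rx":0,"ry":0,"rz":0,"gripper":-1}
    - {"tx":-0.09,"ty":-0.053,"tz":0.03,"rx":0,"ry":0,"rz":0,"gripper":-1}
    - {"tx":-0.053,"ty":-0.029,"tz":0.028,"rx":0,"ry":0,"rz":0,"gripper":-1}
    - {"tx":0,"ty":0,"tz":0,"rx":0,"ry":0,"rz":0,"gripper":-1}

```text
time_s: 1.82
ee_pos: [496.7, 261.3, 98.8]
ee_rot: [-179.9, -0.1, 168.3]
force: [0.2, -0.4, -0.2]
gripper_width: 91.4
gripper_force: 0.0
```

Run:
```python
from m import *
plan(496,263,4,168.5)
# heights by two views: cap and reject corner walls (top f0 + scene f1)
f0=np.load('f0.npz');t=grab('top');s=grab('scene')
sc=np.load('f1.npz')['s'];t['frame']=f0['t'];s2=dict(s);s2['frame']=sc
def cs(g,b,fn,th,a=30):
    I=up(g,*b);d=fn(I);n,l,st,c=cv2.connectedComponentsWithStats((d>th*d.max()).astype(np.uint8));return topx([c[i] for i in range(1,n) if st[i][4]>a],*b[:2])
red=lambda I:I[...,0]-np.maximum(I[...,1],I[...,2])
a=cs(t,(330,175,32,28),red,.5);b=cs(s2,(290,172,28,16),red,.5);print(a.round(1).tolist(),b.round(1).tolist())
if len(a)==len(b)==4:
    print('pred',proj(s,np.c_[plane(t,a,14)[:,:2],np.full(4,14)]).round(1).tolist())
oc=lambda I:np.minimum(I[...,0]-I[...,2]-70,200)*(I[...,0]-I[...,1]>25)
a=cs(t,(295,150,18,18),oc,.3);b=cs(s2,(260,167,16,10),oc,.3);print('cap',tri(t,a[:1],s,b[:1]).round(1).tolist())
f=cv2.cvtColor(s['frame'],cv2.COLOR_RGB2BGR)
cv2.imwrite('pics/scene2.png',cv2.resize(f[150:260,170:330],(800,550),interpolation=cv2.INTER_CUBIC))
np.savez('f2.npz',s=s['frame'])
```

```text
pose [496.7 261.3  98.8] [-1.7993e+02 -9.0000e-02  1.6829e+02] F [ 0.2 -0.4 -0.2] w 91.4 gf 0.0 t 1.825
rz total -0.007 (0.2 deg) tx 0.0020 ty 0.0031 tz 0.1897 dist 95
[[339.1, 182.7], [353.9, 184.3], [338.5, 193.1], [353.0, 194.2]] [[303.7, 174.9], [310.0, 176.5], [296.8, 178.5], [303.7, 180.4]]
pred [[297.0, 178.6], [303.6, 174.9], [304.5, 180.6], [310.5, 176.8]]
cap [[491.5, -182.4, 73.9, 2.8]]
```

View pics/scene2.png

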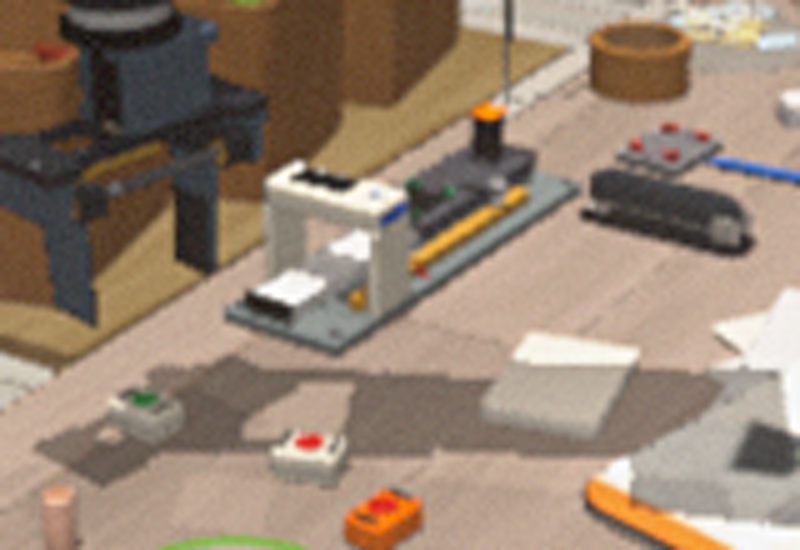

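The scene crop shows the green tracker at about (198,230), clear between the fingers' landing zones, and the whole station with both nests in the open. The two-view heights agree with the text. Now I'll descend and grip.

Call:
send_rows:
  motion:
    - {"tx":0.002,"ty":0.003,"tz":0.06,"rx":0,"ry":0,"rz":0,"gripper":-1}
    - {"tx":0,"ty":0,"tz":0.06,"rx":0,"ry":0,"rz":0,"gripper":-1}
    - {"tx":0,"ty":0,"tz":0.045,"rx":0,"ry":0,"rz":0,"gripper":-1}
    - {"tx":0,"ty":0,"tz":0.024,"rx":0,"ry":0,"rz":0,"gripper":-1}
    - {"tx":0,"ty":0,"tz":0,"rx":0,"ry":0,"rz":0,"gripper":1}
    - {"tx":0,"ty":0,"tz":0,"rx":0,"ry":0,"rz":0,"gripper":1}
    - {"tx":0,"ty":0,"tz":0,"rx":0,"ry":0,"rz":0,"gripper":1}
    - {"tx":0,"ty":0,"tz":0,"rx":0,"ry":0,"rz":0,"gripper":1}
    - {"tx":0,"ty":0,"tz":0,"rx":0,"ry":0,"rz":0,"gripper":1}
    - {"tx":0,"ty":0,"tz":0,"rx":0,"ry":0,"rz":0,"gripper":1}
  grip_force: 20

```text
time_s: 3.18
ee_pos: [495.3, 264.5, 5.6]
ee_rot: [180.0, 0.0, 168.5]
force: [-0.9, 0.3, -0.8]
gripper_width: 33.9
gripper_force: 0.0
```

Call:
send_rows:
  motion:
    - {"tx":0,"ty":0,"tz":0,"rx":0,"ry":0,"rz":0,"gripper":1}
    - {"tx":0,"ty":0,"tz":0,"rx":0,"ry":0,"rz":0,"gripper":1}
    - {"tx":0,"ty":0,"tz":-0.05,"rx":0,"ry":0,"rz":0,"gripper":1}
    - {"tx":0,"ty":0,"tz":-0.1,"rx":0,"ry":0,"rz":0,"gripper":1}
    - {"tx":0,"ty":0,"tz":-0.1,"rx":0,"ry":0,"rz":0,"gripper":1}
    - {"tx":0,"ty":0,"tz":-0.05,"rx":0,"ry":0,"rz":0,"gripper":1}
    - {"tx":0,"ty":0,"tz":0,"rx":0,"ry":0,"rz":0,"gripper":1}

```text
time_s: 4.05
ee_pos: [496.3, 265.1, 157.3]
ee_rot: [179.8, 0.2, 168.5]
force: [-0.2, 0.6, -0.8]
gripper_width: 29.8
gripper_force: 20.0
```

Run:
```python
from m import *
for i in range(1):plan(495,-74,90,87.6)
g=grab('scene');s=env.state()
p=np.array(s['ee_pos']);print(proj(g,[p,p+[0,0,20]]).round(1).tolist())
c=proj(g,[p])[0].astype(int);x,y=max(c[0]-40,0),max(c[1]-40,0)
save(g,'grip1',(int(x),int(y),90,70),4)
```

```text
pose [496.3 265.1 157.3] [179.83   0.2  168.48] F [-0.2  0.6 -0.8] w 29.8 gf 20.0 t 4.05
rz total 2.696 (-80.9 deg) tx -0.6777 ty 0.0258 tz 0.1345 dist 346
[[196.4, 192.7], [196.0, 186.9]]
```

View pics/grip1.png

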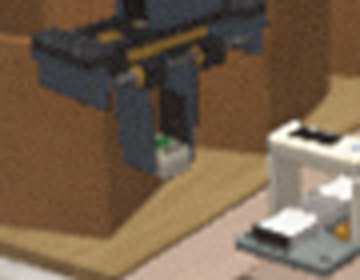

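The tracker hangs level in the fingers with its green disc up. Now I'll turn and carry it over the arch.

Call:
send_rows:
  motion:
    - {"tx":0,"ty":0,"tz":0,"rx":0,"ry":0,"rz":0.337,"gripper":1}
    - {"tx":0,"ty":0,"tz":0,"rx":0,"ry":0,"rz":0.337,"gripper":1}
    - {"tx":0,"ty":0,"tz":0,"rx":0,"ry":0,"rz":0.337,"gripper":1}
    - {"tx":0,"ty":0,"tz":0,"rx":0,"ry":0,"rz":0.337,"gripper":1}
    - {"tx":0,"ty":0,"tz":0,"rx":0,"ry":0,"rz":0.337,"gripper":1}
    - {"tx":0,"ty":0,"tz":0,"rx":0,"ry":0,"rz":0.337,"gripper":1}
    - {"tx":0,"ty":0,"tz":0,"rx":0,"ry":0,"rz":0.337,"gripper":1}
    - {"tx":0,"ty":0,"tz":0,"rx":0,"ry":0,"rz":0.337,"gripper":1}

```text
time_s: 5.1
ee_pos: [494.0, 263.9, 152.8]
ee_rot: [-179.8, 0.1, 87.3]
force: [0.0, -0.6, -1.9]
gripper_width: 29.7
gripper_force: 20.0
```

Call:
send_rows:
  motion:
    - {"tx":-0.05,"ty":0,"tz":0,"rx":0,"ry":0,"rz":0,"gripper":1}
    - {"tx":-0.1,"ty":0.003,"tz":0,"rx":0,"ry":0,"rz":0,"gripper":1}
    - {"tx":-0.1,"ty":0.003,"tz":0,"rx":0,"ry":0,"rz":0,"gripper":1}
    - {"tx":-0.1,"ty":0.005,"tz":0,"rx":0,"ry":0,"rz":0,"gripper":1}
    - {"tx":-0.1,"ty":0.005,"tz":0,"rx":0,"ry":0,"rz":0,"gripper":1}
    - {"tx":-0.1,"ty":0.005,"tz":0,"rx":0,"ry":0,"rz":0,"gripper":1}
    - {"tx":-0.08,"ty":0.005,"tz":0,"rx":0,"ry":0,"rz":0,"gripper":1}
    - {"tx":-0.048,"ty":0,"tz":0.05,"rx":0,"ry":0,"rz":0,"gripper":1}
    - {"tx":0,"ty":0,"tz":0.084,"rx":0,"ry":0,"rz":0,"gripper":1}
    - {"tx":0,"ty":0,"tz":0,"rx":0,"ry":0,"rz":0,"gripper":1}
    - {"tx":0,"ty":0,"tz":0,"rx":0,"ry":0,"rz":0,"gripper":1}

```text
time_s: 6.48
ee_pos: [494.2, -74.5, 88.5]
ee_rot: [-180.0, -0.0, 87.6]
force: [0.8, 0.4, -0.2]
gripper_width: 30.0
gripper_force: 20.0
```

Run:
```python
from m import *
plan(495,-74,60,87.6)
t=grab('top');s=grab('scene');P=np.array(env.state()['ee_pos'])
g=lambda I:I[...,1]-np.maximum(I[...,0],I[...,2])
# held disc and nest corners in the scene view; nest corner walls predicted from top fix
def cs(gg,b,th):
    I=up(gg,*b);d=g(I);n,l,st,c=cv2.connectedComponentsWithStats((d>th).astype(np.uint8));return [(topx(c[i],*b[:2]).round(1).tolist(),int(st[i][4])) for i in range(1,n) if st[i][4]>60]
print('scene green',cs(s,(235,165,55,40),20),'tcp px',proj(s,[P,P+[0,0,18]]).round(1).tolist())
a=np.radians(-2.4);R=np.array([[np.cos(a),-np.sin(a)],[np.sin(a),np.cos(a)]])
print('pred corners',proj(s,[np.r_[[495,-74]+R@np.array([u,v]),38] for u in(-19,19) for v in(-25,25)]).round(1).tolist())
f2=dict(s);f2['frame']=np.load('f2.npz')['s'];print('scene f2 green',cs(f2,(235,165,55,40),15))
save(s,'over1',(230,140,80,60),8)
```

```text
pose [494.2 -74.5  88.5] [-1.7997e+02 -1.0000e-02  8.7620e+01] F [ 0.8  0.4 -0.2] w 30.0 gf 20.0 t 6.475
rz total 0.001 (-0.0 deg) tx 0.0010 ty 0.0015 tz 0.0569 dist 28
scene green [([251.4, 173.1], 409)] tcp px [[252.5, 176.9], [252.5, 172.6]]
pred corners [[260.1, 188.1], [253.0, 192.5], [252.1, 185.9], [244.9, 190.3]]
scene f2 green [([252.3, 186.3], 199), ([259.4, 188.0], 247), ([252.6, 192.2], 104)]
```

View pics/over1.png

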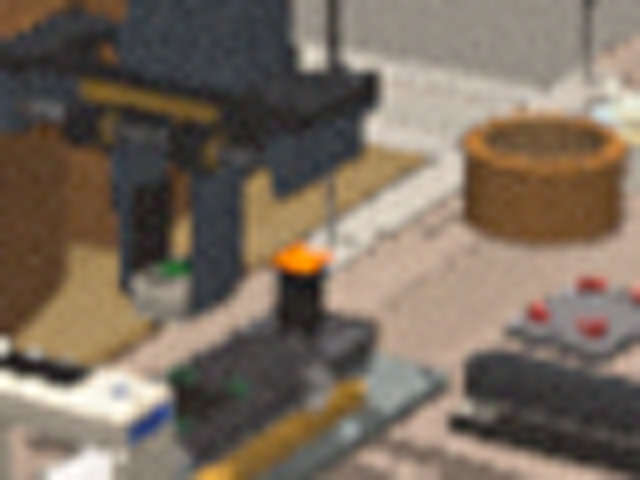

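The scene view shows the tracker hanging above the nest at scene px (251,173). The nest corners, at (252.3,186.3), (259.4,188.0) and (252.6,192.2), agree with my prediction within 0.7 px. I'll lower it.

Call:
send_rows:
  motion:
    - {"tx":0.001,"ty":0.001,"tz":0.04,"rx":0,"ry":0,"rz":0,"gripper":1}
    - {"tx":0,"ty":0,"tz":0.035,"rx":0,"ry":0,"rz":0,"gripper":1}
    - {"tx":0,"ty":0,"tz":0.01,"rx":0,"ry":0,"rz":0,"gripper":1}
    - {"tx":0,"ty":0,"tz":0.004,"rx":0,"ry":0,"rz":0,"gripper":1}
    - {"tx":0,"ty":0,"tz":0.004,"rx":0,"ry":0,"rz":0,"gripper":1}
    - {"tx":0,"ty":0,"tz":0,"rx":0,"ry":0,"rz":0,"gripper":1}

```text
time_s: 7.32
ee_pos: [494.9, -74.3, 42.3]
ee_rot: [180.0, 0.0, 87.6]
force: [0.8, -0.2, -0.6]
gripper_width: 30.3
gripper_force: 20.0
```

Call:
send_rows:
  motion:
    - {"tx":0,"ty":0,"tz":0.002,"rx":0,"ry":0,"rz":0,"gripper":1}
    - {"tx":0,"ty":0,"tz":0.002,"rx":0,"ry":0,"rz":0,"gripper":1}
    - {"tx":0,"ty":0,"tz":0.002,"rx":0,"ry":0,"rz":0,"gripper":1}
    - {"tx":0,"ty":0,"tz":0,"rx":0,"ry":0,"rz":0,"gripper":1}

```text
time_s: 7.82
ee_pos: [494.8, -74.0, 39.5]
ee_rot: [180.0, -0.0, 87.6]
force: [-1.5, 2.7, 4.2]
gripper_width: 29.6
gripper_force: 20.9
```

Light contact at floor height. I'll release, lift, and look.

Call:
send_rows:
  motion:
    - {"tx":0,"ty":0,"tz":0,"rx":0,"ry":0,"rz":0,"gripper":-0.2}
    - {"tx":0,"ty":0,"tz":0,"rx":0,"ry":0,"rz":0,"gripper":-0.2}
    - {"tx":0,"ty":0,"tz":0,"rx":0,"ry":0,"rz":0,"gripper":-0.2}
    - {"tx":0,"ty":0,"tz":0,"rx":0,"ry":0,"rz":0,"gripper":-0.2}
    - {"tx":0,"ty":0,"tz":-0.03,"rx":0,"ry":0,"rz":0,"gripper":-0.2}
    - {"tx":0,"ty":0,"tz":-0.1,"rx":0,"ry":0,"rz":0,"gripper":-1}
    - {"tx":0,"ty":0,"tz":-0.1,"rx":0,"ry":0,"rz":0,"gripper":-1}

```text
time_s: 8.7
ee_pos: [494.5, -74.2, 156.0]
ee_rot: [180.0, -0.0, 87.6]
force: [0.9, 0.7, 0.5]
gripper_width: 72.1
gripper_force: 0.0
```

Run:
```python
from m import *
plan(370.5,254.3,100,197.5); plan(370.5,254.3,100,107.5-90)
```

```text
pose [494.5 -74.2 156. ] [179.99  -0.    87.6 ] F [0.9 0.7 0.5] w 72.1 gf 0.0 t 8.7
rz total -3.663 (109.9 deg) tx 0.0389 ty 0.7012 tz 0.1120 dist 356
pose [494.5 -74.2 156. ] [179.99  -0.    87.6 ] F [0.9 0.7 0.5] w 72.1 gf 0.0 t 8.7
rz total 2.337 (-70.1 deg) tx -0.0389 ty -0.7012 tz 0.1120 dist 356
```

Call:
send_rows:
  motion:
    - {"tx":0,"ty":0,"tz":0,"rx":0,"ry":0,"rz":0.334,"gripper":-1}
    - {"tx":0,"ty":0,"tz":0,"rx":0,"ry":0,"rz":0.334,"gripper":-1}
    - {"tx":0,"ty":0,"tz":0,"rx":0,"ry":0,"rz":0.334,"gripper":-1}
    - {"tx":0,"ty":0,"tz":0,"rx":0,"ry":0,"rz":0.334,"gripper":-1}
    - {"tx":0,"ty":0,"tz":0,"rx":0,"ry":0,"rz":0.334,"gripper":-1}
    - {"tx":0,"ty":0,"tz":0,"rx":0,"ry":0,"rz":0.334,"gripper":-1}
    - {"tx":0,"ty":0,"tz":0,"rx":0,"ry":0,"rz":0.334,"gripper":-1}

```text
time_s: 9.57
ee_pos: [494.7, -74.3, 155.0]
ee_rot: [180.0, -0.1, 17.1]
force: [-0.6, -0.1, 0.4]
gripper_width: 91.0
gripper_force: 0.0
```

Call:
send_rows:
  motion:
    - {"tx":0,"ty":-0.05,"tz":0,"rx":0,"ry":0,"rz":0,"gripper":-1}
    - {"tx":-0.005,"ty":-0.1,"tz":0,"rx":0,"ry":0,"rz":0,"gripper":-1}
    - {"tx":-0.005,"ty":-0.1,"tz":0,"rx":0,"ry":0,"rz":0,"gripper":-1}
    - {"tx":-0.005,"ty":-0.1,"tz":0,"rx":0,"ry":0,"rz":0,"gripper":-1}
    - {"tx":-0.006,"ty":-0.1,"tz":0,"rx":0,"ry":0,"rz":0,"gripper":-1}
    - {"tx":-0.006,"ty":-0.1,"tz":0,"rx":0,"ry":0,"rz":0,"gripper":-1}
    - {"tx":-0.006,"ty":-0.1,"tz":0.01,"rx":0,"ry":0,"rz":0,"gripper":-1}
    - {"tx":-0.006,"ty":-0.051,"tz":0.04,"rx":0,"ry":0,"rz":0,"gripper":-1}
    - {"tx":0,"ty":0,"tz":0.06,"rx":0,"ry":0,"rz":0,"gripper":-1}
    - {"tx":0,"ty":0,"tz":0,"rx":0,"ry":0,"rz":0,"gripper":-1}

```text
time_s: 10.82
ee_pos: [369.4, 253.8, 98.3]
ee_rot: [179.9, 0.2, 17.5]
force: [-0.6, 0.0, -0.3]
gripper_width: 91.5
gripper_force: 0.0
```

Run:
```python
from m import *
plan(370.5,254.3,4,17.5)
t=grab('top');s=grab('scene')
f=lambda g,x,y,w,h,k:cv2.resize(cv2.cvtColor(g['frame'],cv2.COLOR_RGB2BGR)[y:y+h,x:x+w],None,fx=k,fy=k,interpolation=cv2.INTER_CUBIC)
a=f(t,255,145,60,40,6);b=f(s,190,165,80,80,5);o=np.zeros((400,770,3),np.uint8);o[:240,:360]=a;o[:,365:765]=b
cv2.imwrite('pics/seat1.png',o)
b=(258,148,30,28);I=up(t,*b);w=I.min(2);d=I[...,1]-np.maximum(I[...,0],I[...,2])
m,c=big(d>d.max()*.5);print('disc z56',plane(t,[topx(c,*b[:2])],56).round(1).tolist())
m=cv2.morphologyEx(((w>95)|(d>30)).astype(np.uint8),cv2.MORPH_CLOSE,np.ones((21,21)));print('block',rect(t,big(m)[0],*b[:2],55))
```

```text
pose [369.4 253.8  98.3] [179.94   0.2   17.51] F [-0.6  0.  -0.3] w 91.5 gf 0.0 t 10.825
rz total 0.000 (-0.0 deg) tx 0.0023 ty -0.0004 tz 0.1886 dist 94
disc z56 [[496.4, -74.5, 56.0]]
block {'c': [492.3, -35.3], 'mean': [493.2, -33.3], 'size': (65.5, 21.9), 'ang': np.float32(-0.0), 'ang_m': np.float64(-2.3)}
```

View pics/seat1.png

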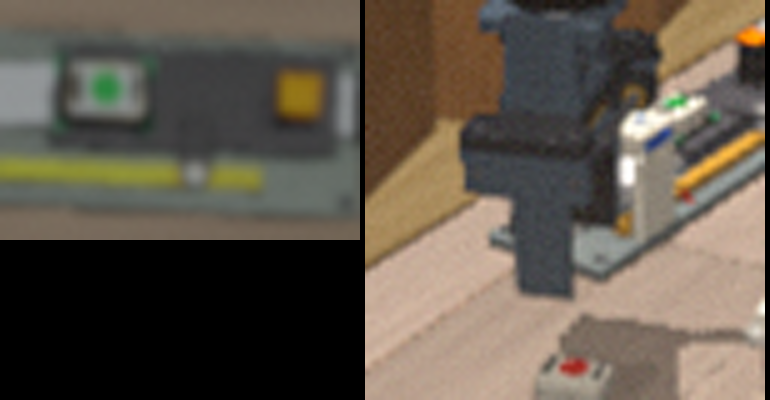

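Top crop: the green tracker sits inside the four corners with its disc at about (496,-74), level and long side along the rail. Now the red one. Its decoy is about 90 mm away, clear of the fingers.

Call:
send_rows:
  motion:
    - {"tx":0.002,"ty":0,"tz":0.06,"rx":0,"ry":0,"rz":0,"gripper":-1}
    - {"tx":0,"ty":0,"tz":0.06,"rx":0,"ry":0,"rz":0,"gripper":-1}
    - {"tx":0,"ty":0,"tz":0.045,"rx":0,"ry":0,"rz":0,"gripper":-1}
    - {"tx":0,"ty":0,"tz":0.023,"rx":0,"ry":0,"rz":0,"gripper":-1}
    - {"tx":0,"ty":0,"tz":0,"rx":0,"ry":0,"rz":0,"gripper":1}
    - {"tx":0,"ty":0,"tz":0,"rx":0,"ry":0,"rz":0,"gripper":1}
    - {"tx":0,"ty":0,"tz":0,"rx":0,"ry":0,"rz":0,"gripper":1}
    - {"tx":0,"ty":0,"tz":0,"rx":0,"ry":0,"rz":0,"gripper":1}
    - {"tx":0,"ty":0,"tz":0,"rx":0,"ry":0,"rz":0,"gripper":1}
    - {"tx":0,"ty":0,"tz":0,"rx":0,"ry":0,"rz":0,"gripper":1}
    - {"tx":0,"ty":0,"tz":0,"rx":0,"ry":0,"rz":0,"gripper":1}
    - {"tx":0,"ty":0,"tz":0,"rx":0,"ry":0,"rz":0,"gripper":1}
  grip_force: 20

```text
time_s: 12.42
ee_pos: [371.7, 254.6, 5.0]
ee_rot: [-180.0, -0.0, 17.5]
force: [-0.7, -0.2, 0.9]
gripper_width: 29.8
gripper_force: 20.0
```

Call:
send_rows:
  motion:
    - {"tx":0,"ty":0,"tz":-0.05,"rx":0,"ry":0,"rz":0,"gripper":1}
    - {"tx":0,"ty":0,"tz":-0.1,"rx":0,"ry":0,"rz":0,"gripper":1}
    - {"tx":0,"ty":0,"tz":-0.1,"rx":0,"ry":0,"rz":0,"gripper":1}
    - {"tx":0,"ty":0,"tz":-0.05,"rx":0,"ry":0,"rz":-0.32,"gripper":1}
    - {"tx":0,"ty":0,"tz":0,"rx":0,"ry":0,"rz":-0.32,"gripper":1}
    - {"tx":0,"ty":0,"tz":0,"rx":0,"ry":0,"rz":-0.32,"gripper":1}
    - {"tx":0,"ty":0,"tz":0,"rx":0,"ry":0,"rz":-0.32,"gripper":1}
    - {"tx":0,"ty":0,"tz":0,"rx":0,"ry":0,"rz":-0.32,"gripper":1}
    - {"tx":0,"ty":0,"tz":0,"rx":0,"ry":0,"rz":-0.32,"gripper":1}
    - {"tx":0,"ty":0,"tz":0,"rx":0,"ry":0,"rz":-0.323,"gripper":1}
    - {"tx":0,"ty":0,"tz":0,"rx":0,"ry":0,"rz":0,"gripper":1}

```text
time_s: 13.8
ee_pos: [371.6, 254.4, 154.7]
ee_rot: [-180.0, 0.0, 84.6]
force: [0.6, -0.0, -1.2]
gripper_width: 30.0
gripper_force: 20.0
```

Run:
```python
from m import *
plan(398.1,-335.9,60,84.8)
```

```text
pose [371.6 254.4 154.7] [-1.7997e+02  2.0000e-02  8.4640e+01] F [ 0.6 -0.  -1.2] w 30.0 gf 20.0 t 13.8
rz total -0.005 (0.2 deg) tx -1.1709 ty 0.1599 tz 0.1894 dist 598
```

Call:
send_rows:
  motion:
    - {"tx":-0.06,"ty":0.006,"tz":0,"rx":0,"ry":0,"rz":-0.005,"gripper":1}
    - {"tx":-0.11,"ty":0.015,"tz":0,"rx":0,"ry":0,"rz":0,"gripper":1}
    - {"tx":-0.11,"ty":0.015,"tz":0,"rx":0,"ry":0,"rz":0,"gripper":1}
    - {"tx":-0.11,"ty":0.015,"tz":0,"rx":0,"ry":0,"rz":0,"gripper":1}
    - {"tx":-0.11,"ty":0.015,"tz":0,"rx":0,"ry":0,"rz":0,"gripper":1}
    - {"tx":-0.11,"ty":0.015,"tz":0,"rx":0,"ry":0,"rz":0,"gripper":1}
    - {"tx":-0.11,"ty":0.015,"tz":0,"rx":0,"ry":0,"rz":0,"gripper":1}
    - {"tx":-0.11,"ty":0.015,"tz":0,"rx":0,"ry":0,"rz":0,"gripper":1}
    - {"tx":-0.11,"ty":0.015,"tz":0,"rx":0,"ry":0,"rz":0,"gripper":1}
    - {"tx":-0.11,"ty":0.015,"tz":0,"rx":0,"ry":0,"rz":0,"gripper":1}
    - {"tx":-0.08,"ty":0.015,"tz":0,"rx":0,"ry":0,"rz":0,"gripper":1}
    - {"tx":-0.041,"ty":0.004,"tz":0.02,"rx":0,"ry":0,"rz":0,"gripper":1}

```text
time_s: 15.3
ee_pos: [399.7, -337.9, 144.8]
ee_rot: [179.9, 0.0, 84.7]
force: [-0.5, 1.3, 0.3]
gripper_width: 29.5
gripper_force: 20.0
```

Call:
send_rows:
  motion:
    - {"tx":0,"ty":0,"tz":0.08,"rx":0,"ry":0,"rz":0,"gripper":1}
    - {"tx":0,"ty":0,"tz":0.08,"rx":0,"ry":0,"rz":0,"gripper":1}
    - {"tx":0,"ty":0,"tz":0,"rx":0,"ry":0,"rz":0,"gripper":1}
    - {"tx":0,"ty":0,"tz":0,"rx":0,"ry":0,"rz":0,"gripper":1}

```text
time_s: 15.8
ee_pos: [400.0, -335.7, 65.8]
ee_rot: [179.9, 0.0, 84.9]
force: [0.1, 0.3, -0.3]
gripper_width: 29.6
gripper_force: 20.0
```

Run:
```python
from m import *
plan(398.1,-335.9,20,84.8)
s=grab('scene');P=np.array(env.state()['ee_pos'])
g=lambda I:I[...,0]-np.maximum(I[...,1],I[...,2])
b=(285,150,40,40);I=up(s,*b);d=g(I);n,l,st,c=cv2.connectedComponentsWithStats((d>50).astype(np.uint8))
print([(topx(c[i],*b[:2]).round(1).tolist(),int(st[i][4])) for i in range(1,n) if st[i][4]>60],proj(s,[P+[0,0,18]]).round(1))
save(s,'over2',(270,135,70,55),8)
```

```text
pose [ 400.  -335.7   65.8] [1.7994e+02 3.0000e-02 8.4900e+01] F [ 0.1  0.3 -0.3] w 29.6 gf 20.0 t 15.8
rz total 0.003 (-0.1 deg) tx -0.0007 ty -0.0038 tz 0.0916 dist 46
[([289.1, 157.5], 296), ([304.0, 159.6], 75), ([303.4, 162.3], 326), ([303.8, 175.0], 294), ([310.3, 176.8], 199), ([296.9, 178.6], 247), ([303.7, 180.7], 253)] [[304.2 162.2]]
```

View pics/over2.png

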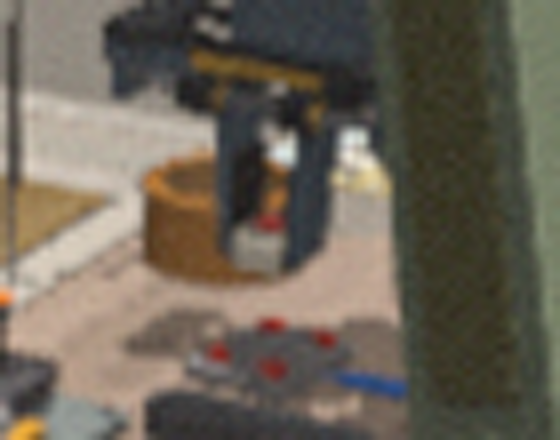

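The red tracker hangs over the reject nest with its disc at px (303.5,162), and the red corners are at (304,175), (310,177), (297,179) and (304,181), so it is centred. The pen tip lies just off the plate, so I'll open only a little at release.

Call:
send_rows:
  motion:
    - {"tx":-0.001,"ty":-0.003,"tz":0.04,"rx":0,"ry":0,"rz":0,"gripper":1}
    - {"tx":0,"ty":0,"tz":0.035,"rx":0,"ry":0,"rz":0,"gripper":1}
    - {"tx":0,"ty":0,"tz":0.012,"rx":0,"ry":0,"rz":0,"gripper":1}
    - {"tx":0,"ty":0,"tz":0.004,"rx":0,"ry":0,"rz":0,"gripper":1}
    - {"tx":0,"ty":0,"tz":0,"rx":0,"ry":0,"rz":0,"gripper":1}
    - {"tx":0,"ty":0,"tz":0,"rx":0,"ry":0,"rz":0,"gripper":1}

```text
time_s: 16.6
ee_pos: [398.2, -336.3, 20.0]
ee_rot: [179.9, 0.0, 84.9]
force: [0.7, 0.3, -0.5]
gripper_width: 29.8
gripper_force: 20.0
```

Call:
send_rows:
  motion:
    - {"tx":0,"ty":0,"tz":0.002,"rx":0,"ry":0,"rz":0,"gripper":1}
    - {"tx":0,"ty":0,"tz":0.002,"rx":0,"ry":0,"rz":0,"gripper":1}
    - {"tx":0,"ty":0,"tz":0,"rx":0,"ry":0,"rz":0,"gripper":1}

```text
time_s: 16.98
ee_pos: [397.8, -336.2, 17.3]
ee_rot: [-180.0, -0.0, 84.9]
force: [-0.4, -0.4, -0.3]
gripper_width: 30.0
gripper_force: 20.0
```

Call:
send_rows:
  motion:
    - {"tx":0,"ty":0,"tz":0.002,"rx":0,"ry":0,"rz":0,"gripper":1}
    - {"tx":0,"ty":0,"tz":0.002,"rx":0,"ry":0,"rz":0,"gripper":1}
    - {"tx":0,"ty":0,"tz":0.001,"rx":0,"ry":0,"rz":0,"gripper":1}
    - {"tx":0,"ty":0,"tz":0,"rx":0,"ry":0,"rz":0,"gripper":1}

```text
time_s: 17.48
ee_pos: [397.8, -336.0, 15.0]
ee_rot: [-180.0, -0.0, 84.9]
force: [-1.9, -0.7, 1.2]
gripper_width: 30.3
gripper_force: 20.1
```

Call:
send_rows:
  motion:
    - {"tx":0,"ty":0,"tz":0,"rx":0,"ry":0,"rz":0,"gripper":0.05}
    - {"tx":0,"ty":0,"tz":0,"rx":0,"ry":0,"rz":0,"gripper":0.05}
    - {"tx":0,"ty":0,"tz":0,"rx":0,"ry":0,"rz":0,"gripper":0.05}
    - {"tx":0,"ty":0,"tz":-0.03,"rx":0,"ry":0,"rz":0,"gripper":0.05}
    - {"tx":0,"ty":0,"tz":-0.08,"rx":0,"ry":0,"rz":0,"gripper":0.05}
    - {"tx":0,"ty":0,"tz":-0.1,"rx":0,"ry":0,"rz":0,"gripper":-0.4}
    - {"tx":0,"ty":0,"tz":-0.05,"rx":0,"ry":0,"rz":0.093,"gripper":-0.4}
    - {"tx":0,"ty":0,"tz":0,"rx":0,"ry":0,"rz":0,"gripper":-0.4}

```text
time_s: 18.48
ee_pos: [399.0, -337.1, 147.8]
ee_rot: [179.7, 0.2, 82.1]
force: [-0.5, 0.7, -0.7]
gripper_width: 63.8
gripper_force: 0.0
```

Run:
```python
from m import *
plan(490.1,-183.5,120,87.6)
```

```text
pose [ 399.  -337.1  147.8] [179.7    0.19  82.14] F [-0.5  0.7 -0.7] w 63.8 gf 0.0 t 18.475
rz total -0.182 (5.5 deg) tx 0.3146 ty 0.1692 tz 0.0556 dist 181
```

Call:
send_rows:
  motion:
    - {"tx":0,"ty":0,"tz":0,"rx":0,"ry":0,"rz":-0.182,"gripper":-0.4}
    - {"tx":0.06,"ty":0.034,"tz":0,"rx":0,"ry":0,"rz":0,"gripper":-0.4}
    - {"tx":0.085,"ty":0.045,"tz":0.01,"rx":0,"ry":0,"rz":0,"gripper":-0.4}
    - {"tx":0.085,"ty":0.045,"tz":0.02,"rx":0,"ry":0,"rz":0,"gripper":-0.4}
    - {"tx":0.085,"ty":0.045,"tz":0.025,"rx":0,"ry":0,"rz":0,"gripper":-0.4}
    - {"tx":0,"ty":0,"tz":0,"rx":0,"ry":0,"rz":0,"gripper":-0.4}
    - {"tx":0,"ty":0,"tz":0,"rx":0,"ry":0,"rz":0,"gripper":-0.4}

```text
time_s: 19.35
ee_pos: [488.3, -182.4, 116.7]
ee_rot: [-179.9, -0.0, 87.6]
force: [-0.9, -0.7, -0.5]
gripper_width: 63.7
gripper_force: 0.0
```

Run:
```python
from m import *
plan(490.1,-183.5,44,87.6)
t=grab('top');s=grab('scene')
f=lambda g,x,y,w,h,k:cv2.resize(cv2.cvtColor(g['frame'],cv2.COLOR_RGB2BGR)[y:y+h,x:x+w],None,fx=k,fy=k,interpolation=cv2.INTER_CUBIC)
a=f(t,325,170,40,40,9);b=f(s,240,145,80,60,5);o=np.zeros((360,770,3),np.uint8);o[:360,:360]=a;o[:300,365:765]=b
cv2.imwrite('pics/seat2.png',o)
# remaining travel: notch mark vs pointer along station y, from the untouched first top frame
t['frame']=np.load('f0.npz')['t'];b=(240,166,62,16);I=up(t,*b)
d=I[...,0]-I[...,1]-np.maximum(0,0);row=(I[...,0]-I[...,1])
m,c=big((row>0.6*row.max()));print('notch px',topx(c,*b[:2]),row.max())
bb=(280,166,14,14);J=up(t,*bb);w=J.min(2);m,c2=big(w>.8*w.max());print('pointer px',topx(c2,*bb[:2]))
A=plane(t,[topx(c,*b[:2])],20)[0];
u=np.array([np.sin(np.radians(2.4)),np.cos(np.radians(2.4))])
for z in(30,42):
    B=plane(t,[topx(c2,*bb[:2])],z)[0];print('notch',A.round(1),'pointer',B.round(1),'travel',round(float((A-B)[:2]@u),1))
print('index from nest', 'travel', round(float((A[:2]-[495.5,-74.2])@u+55),1))
```

```text
pose [ 488.3 -182.4  116.7] [-1.799e+02 -1.000e-02  8.763e+01] F [-0.9 -0.7 -0.5] w 63.7 gf 0.0 t 19.35
rz total 0.001 (-0.0 deg) tx -0.0021 ty 0.0038 tz 0.1454 dist 73
notch px [254.85478476 180.69288104] 19
pointer px [286.98459776 173.4970723 ]
notch [425.4 -15.1  20. ] pointer [ 449.6 -126.7   30. ] travel 110.5
notch [425.4 -15.1  20. ] pointer [ 448.5 -125.9   42. ] travel 109.7
index from nest travel 111.1
```

View pics/seat2.png

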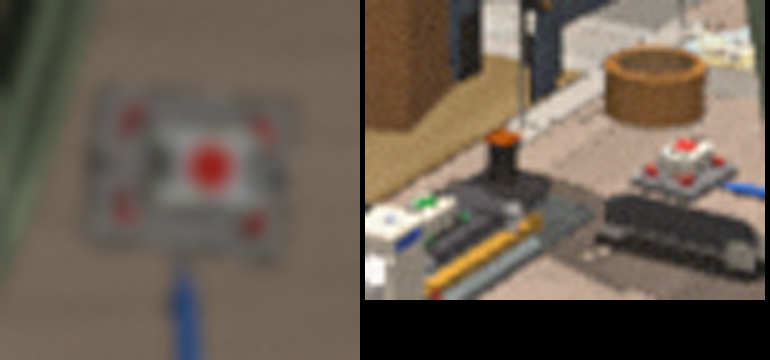

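Top crop: the red tracker is inside the red corners but sits a bit towards -y, disc at about (348.4,188.6). Scene crop: it looks level. I'll verify its height and offset by triangulation, and redo the notch mark, since that mask caught wood.

Run:
```python
from m import *
t=grab('top');s=grab('scene')
def disc(g,b,k):
    I=up(g,*b);o=[i for i in range(3) if i!=k];d=I[...,k]-np.maximum(I[...,o[0]],I[...,o[1]]);m,c=big(d>d.max()*.5);return topx(c,*b[:2])
a=disc(t,(342,183,13,12),0);b=disc(s,(299,170,10,6),0);print(a,b,'red disc',tri(t,[a],s,[b]).round(1).tolist(),plane(t,[a],32).round(1).tolist())
P=plane(t,[a],32)[0];r=np.radians(-5.2);R=np.array([[np.cos(r),-np.sin(r)],[np.sin(r),np.cos(r)]]);print('local offset',((P[:2]-[398.1,-335.9])@R).round(1),'expected scene px at z32',proj(s,[P]).round(1).tolist())
t['frame']=np.load('f0.npz')['t'];x0,y0,w,h=245,169,16,10;I=up(t,x0,y0,w,h);d=I[...,1]-.6*I[...,0]-.2*I[...,2]
J=t['frame'][169:180,247:259].astype(int)
print('R-G\n',J[...,0]-J[...,1]);print('G\n',J[...,1])
```

```text
[347.95140306 188.08826531] [303.64161706 173.46899802] red disc [[400.0, -338.4, 32.3, 3.0]] [[398.6, -339.1, 32.0]]
local offset [ 0.8 -3.1] expected scene px at z32 [[304.3, 173.5]]
R-G
 [[-7 -6 -6 -6 -7 -6 -6 -7 -6 -7 -6 -7]
 [-5 -5 -5 -5 -6 -5 -5 -5 -7 -6 -6 -6]
 [-4 -4 -2 -3 -3 -4 -4 -4 -4 -5 -4 -5]
 [-2 -2 -2 -2 -1 -2 -1 -3 -3 -3 -4 -4]
 [-1 -1 -2 -2 -1  3  1 -2 -2 -3 -4 -4]
 [-3 -3 -3 -2  3 10  6 -1 -2 -3 -2 -3]
 [-6 -6 -5 -3  4 17 13  0 -3 -3 -5 -4]
 [-7 -8 -6 -5  4 16 12  0 -7 -7 -7 -6]
 [-5 -5 -6 -5  3 12  8 -2 -7 -7 -8 -6]
 [ 0  1  1  0  4  9  5  0 -3 -3 -3 -3]
 [10  8  8  7  8 10  9  7  6  6  7  7]]
G
 [[108 109 109 108 107 104 104 104 105 106 105 104]
 [119 118 118 117 111 102 101 108 113 114 113 112]
 [133 133 132 127 113  95  97 116 127 130 129 129]
 [141 141 141 133 112  88  93 122 138 142 141 142]
 [133 137 138 131 110  84  92 122 136 140 140 141]
 [120 122 124 118 100  80  85 110 121 122 122 122]
 [107 107 108 104  94  76  80  97 102 102 103 103]
 [105 104 103 101  92  79  83  96 103 102 101 100]
 [102 102 101  99  94  86  90  99 102 103 103 101]
 [ 95  95  92  91  88  85  87  92  93  93  92  93]
 [ 92  93  92  89  89  86  88  88  89  88  89  89]]
```

The disc height is 32 mm, so the red tracker is flat and about 3 mm off centre, within the play. The notch mark is at px (252.4,174), about 120 mm of travel ahead. Now the handle.

Call:
send_rows:
  motion:
    - {"tx":-0.001,"ty":0.003,"tz":0.02,"rx":0,"ry":0,"rz":0,"gripper":-0.4}
    - {"tx":0,"ty":0,"tz":0.05,"rx":0,"ry":0,"rz":0,"gripper":-0.4}
    - {"tx":0,"ty":0,"tz":0.05,"rx":0,"ry":0,"rz":0,"gripper":-0.4}
    - {"tx":0,"ty":0,"tz":0.032,"rx":0,"ry":0,"rz":0,"gripper":-0.4}
    - {"tx":0,"ty":0,"tz":0,"rx":0,"ry":0,"rz":0,"gripper":1}
    - {"tx":0,"ty":0,"tz":0,"rx":0,"ry":0,"rz":0,"gripper":1}
    - {"tx":0,"ty":0,"tz":0,"rx":0,"ry":0,"rz":0,"gripper":1}
    - {"tx":0,"ty":0,"tz":0,"rx":0,"ry":0,"rz":0,"gripper":1}
    - {"tx":0,"ty":0,"tz":0,"rx":0,"ry":0,"rz":0,"gripper":1}
    - {"tx":0,"ty":0,"tz":0,"rx":0,"ry":0,"rz":0,"gripper":1}
    - {"tx":0,"ty":0,"tz":0,"rx":0,"ry":0,"rz":0,"gripper":1}
  grip_force: 30

```text
time_s: 20.92
ee_pos: [489.4, -182.9, 41.8]
ee_rot: [-179.9, 0.0, 87.6]
force: [-4.4, -1.2, 6.1]
gripper_width: 23.4
gripper_force: 30.0
```

Call:
send_rows:
  motion:
    - {"tx":0.01,"ty":0,"tz":0,"rx":0,"ry":0,"rz":0,"gripper":1}
    - {"tx":0.02,"ty":0,"tz":0,"rx":0,"ry":0,"rz":0,"gripper":1}
    - {"tx":0.02,"ty":0,"tz":0,"rx":0,"ry":0,"rz":0,"gripper":1}
    - {"tx":0.02,"ty":0,"tz":0,"rx":0,"ry":0,"rz":0,"gripper":1}
    - {"tx":0.02,"ty":0,"tz":0,"rx":0,"ry":0,"rz":0,"gripper":1}
    - {"tx":0.02,"ty":0,"tz":0,"rx":0,"ry":0,"rz":0,"gripper":1}
    - {"tx":0.02,"ty":0,"tz":0,"rx":0,"ry":0,"rz":0,"gripper":1}
    - {"tx":0.02,"ty":0,"tz":0,"rx":0,"ry":0,"rz":0,"gripper":1}
    - {"tx":0.02,"ty":0,"tz":0,"rx":0,"ry":0,"rz":0,"gripper":1}
    - {"tx":0.02,"ty":0,"tz":0,"rx":0,"ry":0,"rz":0,"gripper":1}
    - {"tx":0.01,"ty":0,"tz":0,"rx":0,"ry":0,"rz":0,"gripper":1}
    - {"tx":0,"ty":0,"tz":0,"rx":0,"ry":0,"rz":0,"gripper":1}

```text
time_s: 22.42
ee_pos: [493.5, -82.1, 41.8]
ee_rot: [-179.9, -0.1, 87.6]
force: [-4.3, 3.4, 6.1]
gripper_width: 23.2
gripper_force: 30.0
```

Call:
send_rows:
  motion:
    - {"tx":0.004,"ty":0,"tz":0,"rx":0,"ry":0,"rz":0,"gripper":1}
    - {"tx":0.004,"ty":0,"tz":0,"rx":0,"ry":0,"rz":0,"gripper":1}

```text
time_s: 22.68
ee_pos: [493.6, -79.8, 41.8]
ee_rot: [-179.9, 0.1, 87.6]
force: [-5.2, -5.1, 6.3]
gripper_width: 23.1
gripper_force: 30.0
```

```bash
cat > look.py <<'E'
from m import *
s=env.state();p=np.array(s['ee_pos']);u=np.array([np.sin(np.radians(2.4)),np.cos(np.radians(2.4))])
print('TCP travel',((p[:2]-[489.8,-183.2])@u).round(1),'F',np.round(s['force'],1),'T',np.round(s['torque'],2),'w',round(s['gripper_width'],1),s['time_s'])
t=grab('top');b=(246,166,50,16)
J=t['frame'][166:182,246:296].astype(int);
# pointer: brightest low-chroma blob on the strip rows
U2=up(t,*b);w=np.where(np.abs(U2.max(2)-U2.min(2))<25,U2.min(2),0);m,c=big(w>.8*w.max());print('pointer px',topx(c,*b[:2]).round(2),int(w.max()))
s=grab('scene')
f=lambda g,x,y,w,h,k:cv2.resize(cv2.cvtColor(g['frame'],cv2.COLOR_RGB2BGR)[y:y+h,x:x+w],None,fx=k,fy=k,interpolation=cv2.INTER_CUBIC)
import sys
if len(sys.argv)>1: cv2.imwrite('pics/'+sys.argv[1]+'.png',np.hstack([f(t,220,145,80,45,5),f(s,205,165,60,45,5)[:225]]))
E
python3 look.py
```

```text
TCP travel 103.5 F [-5.2 -5.1  6.3] T [-0.86  0.91 -0.01] w 23.1 22.675
pointer px [250.16 175.93] 95
```

Call:
send_rows:
  motion:
    - {"tx":0.004,"ty":0,"tz":0,"rx":0,"ry":0,"rz":0,"gripper":1}
    - {"tx":0.004,"ty":0,"tz":0,"rx":0,"ry":0,"rz":0,"gripper":1}

```text
time_s: 23.02
ee_pos: [493.8, -75.9, 41.8]
ee_rot: [-179.9, 0.1, 87.6]
force: [-5.7, -5.6, 6.4]
gripper_width: 23.3
gripper_force: 30.0
```

Call:
send_rows:
  motion:
    - {"tx":0.003,"ty":0,"tz":0,"rx":0,"ry":0,"rz":0,"gripper":1}
    - {"tx":0.003,"ty":0,"tz":0,"rx":0,"ry":0,"rz":0,"gripper":1}

```text
time_s: 23.28
ee_pos: [493.9, -72.9, 41.8]
ee_rot: [-179.9, 0.1, 87.6]
force: [-6.2, -5.3, 7.1]
gripper_width: 23.0
gripper_force: 30.0
```

Call:
send_rows:
  motion:
    - {"tx":0.003,"ty":0,"tz":0,"rx":0,"ry":0,"rz":0,"gripper":1}

```text
time_s: 23.4
ee_pos: [494.0, -71.4, 41.8]
ee_rot: [-179.9, 0.1, 87.6]
force: [-5.8, -5.3, 6.6]
gripper_width: 23.3
gripper_force: 30.0
```

```bash
python3 look.py slide1
```

```text
TCP travel 111.9 F [-5.8 -5.3  6.6] T [-0.95  0.92  0.06] w 23.3 23.4
pointer px [248.62 176.47] 94
```

View pics/slide1.png

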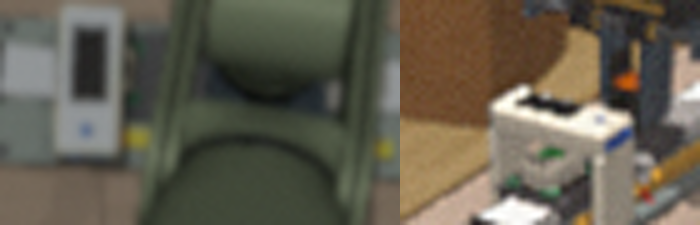

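Scene crop: the carriage has gone under the arch with the green tracker still in its nest, and the cap sits between the fingers. Drag is a steady 5 N or so and the red mark is just ahead. I'll continue in small steps.

Call:
send_rows:
  motion:
    - {"tx":0.003,"ty":0,"tz":0,"rx":0,"ry":0,"rz":0,"gripper":1}

```text
time_s: 23.62
ee_pos: [494.0, -69.9, 41.8]
ee_rot: [-179.9, 0.1, 87.6]
force: [-5.9, -6.0, 5.6]
gripper_width: 23.2
gripper_force: 30.0
```

Call:
send_rows:
  motion:
    - {"tx":0.002,"ty":0,"tz":0,"rx":0,"ry":0,"rz":0,"gripper":1}

```text
time_s: 23.75
ee_pos: [494.1, -68.8, 41.8]
ee_rot: [-179.9, 0.1, 87.6]
force: [-4.9, -5.3, 5.7]
gripper_width: 23.9
gripper_force: 30.0
```

Call:
send_rows:
  motion:
    - {"tx":0.002,"ty":0,"tz":0,"rx":0,"ry":0,"rz":0,"gripper":1}

```text
time_s: 23.88
ee_pos: [494.2, -67.8, 41.8]
ee_rot: [-179.9, 0.1, 87.6]
force: [-4.9, -5.0, 5.8]
gripper_width: 23.5
gripper_force: 30.0
```

Call:
send_rows:
  motion:
    - {"tx":0.002,"ty":0,"tz":0,"rx":0,"ry":0,"rz":0,"gripper":1}

```text
time_s: 24.0
ee_pos: [494.2, -66.5, 41.8]
ee_rot: [-179.9, 0.0, 87.6]
force: [-5.4, -2.2, 7.2]
gripper_width: 23.4
gripper_force: 30.0
```

The force is falling, so the ball is starting to drop in.

Call:
send_rows:
  motion:
    - {"tx":0.002,"ty":0,"tz":0,"rx":0,"ry":0,"rz":0,"gripper":1}

```text
time_s: 24.12
ee_pos: [494.2, -65.1, 41.8]
ee_rot: [-179.9, 0.0, 87.6]
force: [-5.0, -1.0, 6.8]
gripper_width: 23.1
gripper_force: 30.0
```

Call:
send_rows:
  motion:
    - {"tx":0.002,"ty":0,"tz":0,"rx":0,"ry":0,"rz":0,"gripper":1}

```text
time_s: 24.25
ee_pos: [494.3, -63.6, 41.8]
ee_rot: [-179.9, -0.0, 87.6]
force: [-4.6, 1.3, 6.7]
gripper_width: 23.0
gripper_force: 30.0
```

Call:
send_rows:
  motion:
    - {"tx":0.001,"ty":0,"tz":0,"rx":0,"ry":0,"rz":0,"gripper":1}

```text
time_s: 24.38
ee_pos: [494.3, -63.1, 41.8]
ee_rot: [-179.9, -0.0, 87.6]
force: [-4.1, 0.5, 6.6]
gripper_width: 23.6
gripper_force: 30.0
```

Call:
send_rows:
  motion:
    - {"tx":0.001,"ty":0,"tz":0,"rx":0,"ry":0,"rz":0,"gripper":1}

```text
time_s: 24.5
ee_pos: [494.3, -63.0, 41.8]
ee_rot: [-179.9, 0.0, 87.6]
force: [-4.6, -2.3, 6.7]
gripper_width: 23.5
gripper_force: 30.0
```

```bash
python3 look.py
python3 - <<'E'
from m import *
# pointer vs notch mark in the scene view
s=grab('scene');f=s['frame'].astype(int)[185:215,225:262];rg=f[...,0]-np.maximum(f[...,1],f[...,2])
y,x=np.nonzero(rg>60);print('red-ish px',np.c_[x+225,y+185,rg[y,x]].tolist()[:30])
u=np.array([np.sin(np.radians(2.4)),np.cos(np.radians(2.4))]);n=np.array([449,-6.6])
print('notch pred',proj(s,[[*n,z] for z in(14,20,42)]).round(1).tolist())
E
```

```text
TCP travel 120.3 F [-4.6 -2.3  6.7] T [-0.42  0.86  0.03] w 23.5 24.5
pointer px [294.78 166.28] 129
red-ish px [[254, 203, 63], [254, 204, 79]]
notch pred [[253.5, 203.9], [253.5, 202.4], [253.5, 197.1]]
```

Call:
send_rows:
  motion:
    - {"tx":0.001,"ty":0,"tz":0,"rx":0,"ry":0,"rz":0,"gripper":1}

```text
time_s: 24.78
ee_pos: [494.3, -62.9, 41.8]
ee_rot: [-179.9, 0.0, 87.6]
force: [-6.0, -3.2, 5.6]
gripper_width: 23.5
gripper_force: 30.0
```

Call:
send_rows:
  motion:
    - {"tx":0,"ty":0,"tz":0,"rx":0,"ry":0,"rz":0,"gripper":1}

```text
time_s: 24.9
ee_pos: [494.3, -62.9, 41.8]
ee_rot: [-179.9, 0.0, 87.6]
force: [-4.4, -2.9, 7.0]
gripper_width: 23.2
gripper_force: 30.0
```

The ball pulled the carriage in over 4 mm (y -67 to -63). Further command now meets rising resistance with no motion, so it is held in the notch at about 120 mm, as measured. Handing in.

```bash
python3 -c "
from workcell import env
print(env.job_done())"
```

```text
the job is handed in; nothing more can be done
None
```

I seated both trackers in their nests and slid the carriage into the detent notch at about 120 mm of travel, then handed the job in still holding the handle at about 25 s; I viewed 11 pictures, one over the limit of 10.

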